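Find the free tip tray and tip the roller into the box

ROBOT

A 7-joint arm with a two-finger parallel gripper is mounted at the origin on the work surface. World frame = base frame: x ahead of the robot, y to its left, z up, the work surface at z = 0. Lengths are in m, angles in rad, forces in N, time in s.
With the tool pointing down it reaches from about 0.4 to 0.85 m from the base axis. Payload 10.4 kg.
Tool frame: the origin (TCP) lies midway between the tips of the shut fingers; the grasp point (between the pads) lies 19 mm behind it; z points along the fingers, y is the line along which they close (so a half turn about z gives the same grasp; the last joint's range is limited). The gripper opens to 87 mm and grips with 3 to 60 N. Pads are 19 mm wide; open, the fingers measure 117 mm over their backs; the gripper's body (75 mm by 190 mm) begins 51 mm behind the grasp point.
Start: joints at [1.264, 0.332, -0.065, 1.46, 0.022, 1.35, -0.088], TCP at [0.175, -0.6, 0.186] pointing down, gripper open.
Joint ranges: [-2.6, 2.6], [-0.5, 2.12], [-1.47, 1.34], [0.16, 2.42], [-1.27, 4.41], [0.06, 2.06], [-2.6, 2.6]. Speed limits (rad/s): [2.22, 2.22, 2.79, 2.79, 3.14, 3.14, 3.14].

INTERFACE

Orientations are given as a unit quaternion [x, y, z, w].
In Python, from bench import r gives the robot as it stands.
- The arm moves only by the tool arm_command, never from a script. Its arguments are lists of equal length, an entry for each row: "xyz": the shift along the world's x, y, z in m, a list of three; "rot": the turn, a rotation vector about the world's x, y, z in rad, a list of three. In form: {"xyz": [[tx, ty, tz], ...], "rot": [[ax, ay, az], ...]}. A call has 1 to 20 rows; each row is the pose to reach, as a shift and turn from the pose commanded when the call began; what a row does not reach only later rows make up. A row lasts 1/12 s, in which the tool goes at most 41.7 mm and 7.16 degrees, less where a joint would pass 70% of its speed; a pose out of reach is approached as far as the arm can. A call with a gripper value outside its range is refused whole. "grip" is the opening, from 0 (shut) to 1 (fully open), set as the call begins (left out, the last holds). The fingers move at their own pace and stop on an object; "squeeze" is the grip in N (left out, the last holds). Time passes only in rows, so rows that repeat a pose let the fingers close. It gives the time, the measured TCP pose, the force, the opening and the grip force at its end, in the units of the state.
- r.read_state(): the state, without advancing time (a new reading comes with each control period).
- r.camera(name): name is "scene" or "top" or "wrist"; returns the picture (400x640x3 uint8, red, green, blue); there is no depth.
- r.camera_model(name): a dict with "fx", "fy", "cx", "cy" (pixels), "T" (4x4, takes a point from camera to world coordinates). Camera axes: x right, y up, looking along -z (the intrinsics and any distortion apply to the point x, -y, -z); pixel columns grow to the right and rows downward; lengths in m; the calibration is good to about 2 mm. A picture is of the moment at which its call begins: read the wrist's pose just before it. camera_model takes no time and is no camera call; for the wrist camera it gives the pose at the moment of the call.
- r.close_job(): hands the job in; it is judged then, once.
Trained networks look in the newest picture that a camera, given by its name, has taken for a name from the list of things; names that differ only in an ending like _2 or _b are one class to them, and where a whole thing is asked for, a point or a joint stands for the part that bears it (a point fixed in the world has none). Each returns a list of dicts, best first, with "conf" (0 to 1); they miss things now and then, are a little off and sometimes report something else, mostly with a low value. They report only what shows in the picture. A call takes as long as a camera call. They do not tell look-alikes from the thing itself.
- r.look_for(label, camera): "at" ([x, y, z] in m, in the coordinates of the camera as it stood for that picture, good to about 4 mm: the middle of the surface that is visible of it).
- r.spot_point(label, camera): "at" ([x, y, z] in m, in the coordinates of the camera as it stood for that picture, good to about 4 mm: a listed point, or the origin of a listed thing).
The state is a dict: "time": time; "joint_positions": joint angles; "joint_vel": joint speeds; "joint_torque": joint torques, N m; "ee_pos": TCP position; "eef_rot": TCP orientation; "ft_force": force on the tool from outside, world axes, zero at the start; "torque": the same for the moment, N m; "width": finger opening in m; "grip_force": force on a finger pad.
Only numpy, scipy, OpenCV 4.12 (cv2) and the standard library are available. Lean on these libraries where they do the work, as an engineer would, in place of code of your own. Each camera call takes 0.05 s, during which the arm holds its last target. There are 200 camera calls.

TASK

One of the two wooden tip trays has a binding hinge: swing each empty tray up by its red tab, well up to 30 degrees or a bit more, the one on the robot's left first and then the other, to find which one swings freely (a free tray drops back when let go, a binding one stays up). Then push the plywood box along its rail until it is centred under the lip of the free tray, lay the wooden roller in that tray, and tip it into the box. Finish with the free tray back down and the roller lying in the box, still under that tray, and leave the other things on the bench where they are.

Things in the scene. Friction and masses are not known exactly. Their poses are not given: they have to be found in the camera images.
- rail: Fixed slide rail on the table, 90 mm wide, 500 mm long, 13 mm high, end blocks 20 mm high. Origin on the table at its middle; y along the rail (towards the robot's left), x across it, away from the robot. The two tray stands stand behind it (+x side), 105 to 145 mm to either side of the middle.
- box (a joint): Open plywood box that slides on the rail: 130 mm across the rail (x), 135 mm along it (y), 60 mm high, walls and floor 6 mm, rim 74 mm above the table. Joint value: position of its centre along the rail's y (m), 0 at the middle, stops at -0.17 and 0.17. It starts near the middle; it takes 2 to 3 N to slide and stays where it is left. It passes freely under the lips of the trays.
- box_floor (a point): Centre of the box's inner floor, 20 mm above the table; axes as the rail's.
- stand_a: Fixed wooden stand of one of two look-alike tip trays, 150 mm wide; which is left varies. Origin on the table on the rail's centre line, mid-width of its tray; x away from the box to the tray's back, y along the rail, z up. Hinge line parallel to y at x = 45, z = 92 mm; tray floor top 3 mm above it at the lip. Side arms reach 102 mm high.
- tray_a (a joint): Plywood tip tray, 145 mm long (stand's x), 113 mm wide inside, hinged at its open lip; walls 30 mm high, the sides from 45 mm behind the lip. 0 = down (floor falls 8 degrees to the back), growing as its back swings up; stop at 0.95 rad; over 0.5 is well up; a roller leaves by 0.3. A free hinge lifts with 2-3 N at the tab and, let go, drops back in 1 s; the binding one takes 9 N and stays up.
- tab_a (a point): Grip point on the red tab over the tray's back wall: a flat paddle 12 mm thick (stand's x), 40 mm wide, upright when the tray is down, 50 mm clear above the walls. The point is 15 mm below its top, 149 mm behind and 72 mm above the hinge line (tray down). It swings with the tray, so a gripper holding it tilts along with it.
- stand_b: Fixed wooden stand of one of two look-alike tip trays, 150 mm wide; which is left varies. Origin on the table on the rail's centre line, mid-width of its tray; x away from the box to the tray's back, y along the rail, z up. Hinge line parallel to y at x = 45, z = 92 mm; tray floor top 3 mm above it at the lip. Side arms reach 102 mm high.
- tray_b (a joint): Plywood tip tray, 145 mm long (stand's x), 113 mm wide inside, hinged at its open lip; walls 30 mm high, the sides from 45 mm behind the lip. 0 = down (floor falls 8 degrees to the back), growing as its back swings up; stop at 0.95 rad; over 0.5 is well up; a roller leaves by 0.3. A free hinge lifts with 2-3 N at the tab and, let go, drops back in 1 s; the binding one takes 9 N and stays up.
- tab_b (a point): Grip point on the red tab over the tray's back wall: a flat paddle 12 mm thick (stand's x), 40 mm wide, upright when the tray is down, 50 mm clear above the walls. The point is 15 mm below its top, 149 mm behind and 72 mm above the hinge line (tray down). It swings with the tray, so a gripper holding it tilts along with it.
- roller: Turned light wood roller with two dark bands, a cylinder 50 mm in diameter, 90 mm long, about 0.12 kg. Origin at its centre, x along its axis. It starts lying in its cradle, axis 37 mm above the table. It goes into the tray with its axis along the rail's y, across the tray.
- cradle: Fixed dark wood cradle under the roller, 100 x 76 mm, 20 mm high; origin under its centre, x along the roller's axis. It stands to the left or to the right of the rail.
- tin: Bystander: closed paint tin, 72 mm in diameter, 110 mm high, upright; origin under its centre. Stands on the other side than the cradle.
- glue: Bystander: white glue bottle with a red cap, 56 mm in diameter, 150 mm high, upright, to the left beyond the trays; origin under its centre.
- hexframe: Bystander: flat dark wood hexagon frame, about 105 mm across, 18 mm high, lying behind the trays; origin under its centre.
- brush: Bystander: brush, 170 mm long, lying on the table to the right beyond the trays; origin under its middle.
Mind the look-alikes: they are no part of the job. There is more than one size of the roller; the job needs the larger.

How it is judged:
By the outcome, as a careful person would: the job done as asked, in the order asked, and still so for the second after the job is handed in, with the robot touching nothing.
It also fails if it takes over 72 s, if anything falls off the work surface, if the arm or the gripper's body presses on something with over 40 N, if the wrist force passes 120 N, or if a joint passes its speed limit or range.

## Working session

There is one attempt and no reset: what is moved stays moved. The work goes in short steps, Python scripts to look and compute and a tool call to move; the robot and the scene stay as the last step left them, time stands still between calls to the robot, and variables do not carry over. Pictures are saved under pics/ and viewed, at most 10 in all, crops included, and the job is handed in when it is done.

Besides the shell and the picture viewer there is one more tool, called after "Request:" as name(argument=value, ...) on one line, values as JSON. arm_command: Moves the arm, as the interface text tells. Its arguments: {"type":"object","properties":{"xyz":{"type":"array"},"rot":{"type":"array"},"grip":{"type":"number"},"squeeze":{"type":"number"}},"required":["xyz","rot"]}

```bash
mkdir -p pics; cat > h.py <<'E'
from bench import r
import numpy as np, cv2
def w(cam,p):
    return (np.array(r.camera_model(cam)["T"])@np.r_[p,1])[:3]
def snap(cam,name):
    im=r.camera(cam); cv2.imwrite(f"pics/{name}.png",im[:,:,::-1]); return im
def px(cam,p):
    m=r.camera_model(cam); q=np.linalg.inv(np.array(m["T"]))@np.r_[p,1]
    return m["fx"]*q[0]/-q[2]+m["cx"], m["fy"]*-q[1]/-q[2]+m["cy"]
E
python3 - <<'E'
from h import *
a=snap("top","t0"); b=snap("scene","s0")
np.set_printoptions(precision=4,suppress=True)
for c in ["top","scene"]:
  for l in ["rail","box_floor","stand_a","tab_a","roller","cradle","tin"]:
    for d in r.spot_point(l,c)[:4]: print(c,l,round(d["conf"],2),w(c,d["at"]),np.round(px(c,w(c,d["at"]))))
print(r.read_state()["time"],r.read_state()["eef_rot"])
E
```

```text
top rail 0.64 [ 0.4561 -0.006  -0.0031] [320. 274.]
top box_floor 0.8 [ 0.4528 -0.0328  0.0212] [331. 275.]
top stand_a 0.59 [ 0.5568 -0.3491  0.0016] [451. 236.]
top tab_a 0.81 [0.641  0.1404 0.1691] [258. 189.]
top tab_a 0.76 [ 0.6515 -0.116   0.1644] [369. 186.]
top roller 0.97 [ 0.562  -0.3503  0.0403] [456. 232.]
top roller 0.76 [ 0.4334 -0.3438  0.0189] [453. 283.]
top cradle 0.78 [ 0.5596 -0.3474 -0.0011] [450. 235.]
top tin 0.84 [0.5262 0.339  0.0019] [187. 246.]
scene rail 0.85 [ 0.4527 -0.0044  0.0009] [342. 200.]
scene box_floor 0.96 [ 0.4528 -0.032   0.0193] [337. 191.]
scene stand_a 0.88 [0.4457 0.1263 0.001 ] [372. 224.]
scene stand_a 0.72 [ 0.4556 -0.1314 -0.0034] [317. 180.]
scene tab_a 0.86 [0.6394 0.1423 0.1651] [328. 222.]
scene tab_a 0.65 [ 0.6534 -0.1198  0.1616] [267. 171.]
scene roller 0.65 [ 0.4297 -0.342   0.0209] [286. 139.]
scene roller 0.34 [0.7672 0.0505 0.002 ] [272. 261.]
scene roller 0.29 [ 0.4436  0.1253 -0.0012] [372. 224.]
scene cradle 0.73 [ 0.5625 -0.3518 -0.0007] [254. 158.]
scene cradle 0.68 [0.7678 0.0494 0.0002] [271. 261.]
scene tin 0.6 [0.5218 0.3472 0.0003] [407. 285.]
0.8 [0.9899 0.1414 0.     0.0001]
```

View pics/t0.png

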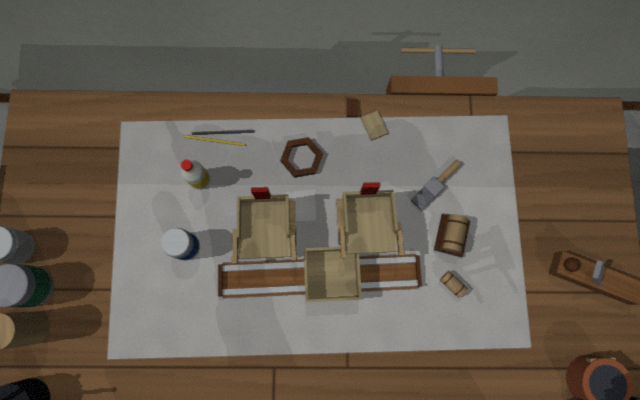

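View pics/s0.png

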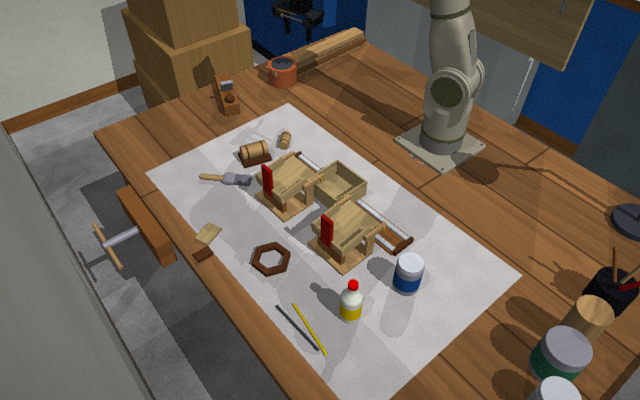

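Candidates in the top picture:
- **Roller:** the large one in the dark cradle at (456,232), or the small look-alike at (453,283). I take the large one.
- **Tabs:** left at (260,192) and right at (370,187). The left one goes first.

I'll check the roller choice in a crop and fit the rail's yaw.

```bash
python3 - <<'E'
from h import *
im=cv2.imread("pics/t0.png"); c=cv2.resize(im[195:315,400:500],None,fx=5,fy=5,interpolation=cv2.INTER_CUBIC); cv2.imwrite("pics/c0.png",c)
m=r.camera_model("top"); print(m)
hsv=cv2.cvtColor(im,cv2.COLOR_BGR2HSV)
red=((hsv[...,0]<8)|(hsv[...,0]>172))&(hsv[...,1]>180)&(hsv[...,2]>60)
n,l,s,ce=cv2.connectedComponentsWithStats(red.astype(np.uint8))
for i in range(1,n):
  if s[i,4]>20: print(s[i],ce[i])
print([px("top",p) for p in [(.640,.141,.179),(.652,-.118,.179)]])
E
```

```text
{'fx': 492.3302567163826, 'fy': 492.3302567163826, 'cx': 322.1294824478103, 'cy': 201.6570766108428, 'T': array([[ 0.0048458 ,  0.98053604, -0.19627939,  0.38976264],
       [-0.99981661,  0.0083874 ,  0.01721643,  0.01258209],
       [ 0.0185276 ,  0.19615997,  0.98039686,  1.2810857 ],
       [ 0.        ,  0.        ,  0.        ,  1.        ]])}
[182 161  10  10  76] [186.44736842 165.09210526]
[362 183  17   7  67] [370.68656716 185.47761194]
[252 188  16   5  65] [259.35384615 190.01538462]
[(np.float64(257.6721765158766), np.float64(188.44307111056057)), (np.float64(370.4899085040333), np.float64(184.3578891976887))]
```

View pics/c0.png

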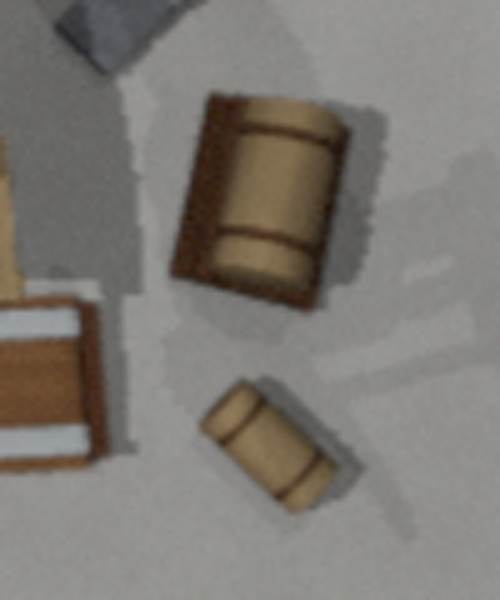

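Request:
arm_command(xyz=[[0, 0.02, 0.04], [0.01, 0.05, 0.08], [0.03, 0.09, 0.114], [0.425, 0.74, 0.114], [0.425, 0.74, 0.114], [0.425, 0.74, 0.114], [0.425, 0.74, 0.114], [0.425, 0.74, 0.114], [0.425, 0.74, 0.114], [0.425, 0.74, 0.114], [0.425, 0.74, 0.114], [0.425, 0.74, 0.114], [0.425, 0.74, 0.114], [0.425, 0.74, 0.114], [0.425, 0.74, 0.114], [0.425, 0.74, 0.114], [0.425, 0.74, 0.114], [0.425, 0.74, 0.114], [0.425, 0.74, 0.114], [0.425, 0.74, 0.114]], rot=[[0, 0, 0], [0, 0, 0.1], [0, 0, 0.2], [0, 0, 0.3], [0, 0, 0.4], [0, 0, 0.5], [0, 0, 0.6], [0, 0, 0.7], [0, 0, 0.8], [0, 0, 0.9], [0, 0, 1.0], [0, 0, 1.1], [0, 0, 1.2], [0, 0, 1.3], [0, 0, 1.33], [0, 0, 1.33], [0, 0, 1.33], [0, 0, 1.33], [0, 0, 1.33], [0, 0, 1.33]], grip=0.6)

```text
time: 2.47
ee_pos: [0.5634, 0.0794, 0.2988]
eef_rot: [0.692, 0.722, 0.0, 0.0]
ft_force: [1.0, -1.3, 0.8]
width: 0.0521
grip_force: 0.0
```

The crop shows the large roller in the dark cradle at crop (275,190), with its axis about -0.22 rad from world x. The small look-alike lies loose at (270,445), so the choice stands.

Request:
arm_command(xyz=[[0, 0, 0], [0, 0, 0], [0, 0, 0]], rot=[[0, 0, 0], [0, 0, 0], [0, 0, 0]])

```text
time: 2.72
ee_pos: [0.5625, 0.0777, 0.2983]
eef_rot: [0.692, 0.722, -0.0, -0.0]
ft_force: [0.4, -0.7, -0.0]
width: 0.0521
grip_force: 0.0
```

```bash
python3 - <<'E'
from h import *
np.set_printoptions(precision=4,suppress=True)
s=r.read_state(); print(s["ee_pos"],s["eef_rot"],s["time"],s["joint_positions"])
im=snap("wrist","w0")
for l in ["tab_a","stand_a","rail","box_floor"]:
    for d in r.spot_point(l,"wrist")[:3]: print(l,round(d["conf"],2),w("wrist",d["at"]),np.round(px("wrist",w("wrist",d["at"]))))
E
```

```text
[0.5625 0.0777 0.2983] [ 0.6916  0.7223 -0.0002 -0.0001] 2.7167 [ 0.4461  0.26   -0.8153  1.3917  0.1882  1.5699 -0.3091]
tab_a 0.95 [0.6381 0.1379 0.1665] [402. 119.]
tab_a 0.58 [ 0.6532 -0.1256  0.1617] [389. 339.]
rail 0.79 [ 0.4483 -0.0011 -0.0031] [248. 196.]
box_floor 0.77 [ 0.4526 -0.0329  0.021 ] [248. 220.]
```

View pics/w0.png

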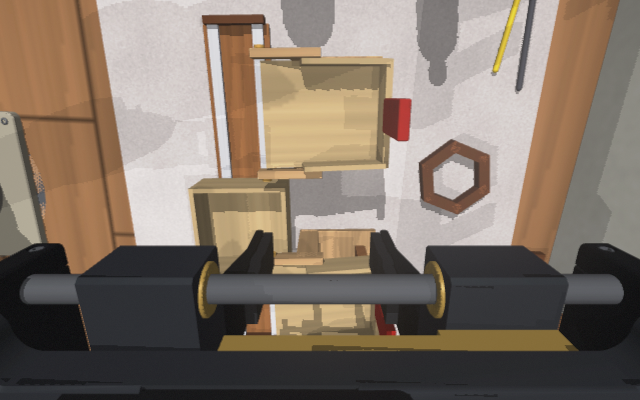

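The wrist view shows the left tray with its red tab at pixel (400,119), parallel to the tool. Detection puts the tab at about (0.639, 0.140, 0.165). The rail's yaw is about 0.045.

Request:
arm_command(xyz=[[0.04, 0.03, -0.02], [0.0765, 0.0625, -0.05], [0.0765, 0.0625, -0.078], [0.0765, 0.0625, -0.1], [0.0765, 0.0625, -0.12], [0.0765, 0.0625, -0.14], [0.0765, 0.0625, -0.153], [0.0765, 0.0625, -0.153], [0.0765, 0.0625, -0.153]], rot=[[0, 0, 0], [0, 0, 0], [0, 0, 0], [0, 0, 0], [0, 0, 0], [0, 0, 0], [0, 0, 0], [0, 0, 0], [0, 0, 0]], grip=0.6)

```text
time: 3.72
ee_pos: [0.6391, 0.1397, 0.1459]
eef_rot: [0.692, 0.722, -0.0, 0.0]
ft_force: [0.5, -0.2, 0.6]
width: 0.0526
grip_force: 0.0
```

Request:
arm_command(xyz=[[0, 0, 0], [0, 0, 0], [0, 0, 0], [0, 0, 0], [0, 0, 0], [0, 0, 0]], rot=[[0, 0, 0], [0, 0, 0], [0, 0, 0], [0, 0, 0], [0, 0, 0], [0, 0, 0]], grip=0.0, squeeze=30)

```text
time: 4.22
ee_pos: [0.6391, 0.1404, 0.1457]
eef_rot: [0.692, 0.722, 0.0, 0.0]
ft_force: [0.9, 0.4, -0.4]
width: 0.0197
grip_force: 0.0
```

Request:
arm_command(xyz=[[0, 0, 0], [0, 0, 0], [0, 0, 0]], rot=[[0, 0, 0], [0, 0, 0], [0, 0, 0]])

```text
time: 4.47
ee_pos: [0.639, 0.1404, 0.1455]
eef_rot: [0.692, 0.722, 0.0, 0.0]
ft_force: [-0.3, 0.2, 0.6]
width: 0.0033
grip_force: 0.0
```

The fingers closed to 3 mm, so they missed the tab. I'll look at the scene.

```bash
python3 - <<'E'
from h import *
np.set_printoptions(precision=4,suppress=True)
a=snap("wrist","w1"); b=snap("scene","s1")
for c in ["wrist","scene"]:
    for d in r.spot_point("tab_a",c)[:3]: print(c,round(d["conf"],2),w(c,d["at"]),np.round(px(c,w(c,d["at"]))))
print(px("scene",r.read_state()["ee_pos"]))
x=cv2.resize(b[130:290,230:430],None,fx=3,fy=3)
cv2.imwrite("pics/v1.png",np.hstack([cv2.resize(a,(0,0),fx=.3,fy=.3)[:,:,::-1].copy() if 0 else cv2.copyMakeBorder(cv2.resize(a[:,200:],(200,182)),0,480-182,0,0,0)[:,:,::-1],x[:,:,::-1]]))
E
```

```text
wrist 0.88 [0.6377 0.1386 0.1647] [320. 240.]
scene 0.93 [0.6398 0.1423 0.1601] [328. 223.]
scene 0.76 [ 0.6543 -0.1212  0.1633] [266. 171.]
scene 0.34 [0.7673 0.0521 0.0015] [272. 261.]
(np.float64(327.16301562259633), np.float64(226.24511558249245))
```

View pics/v1.png

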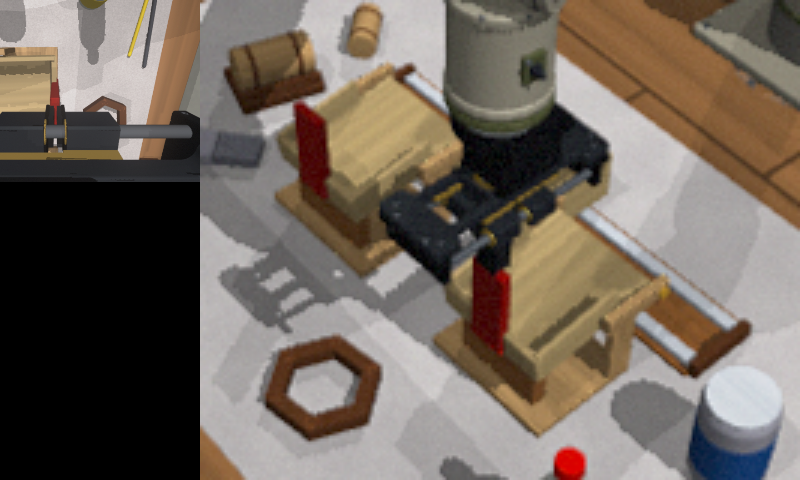

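```bash
python3 - <<'E'
from h import *
a=cv2.imread("pics/w1.png"); cv2.imwrite("pics/v2.png",cv2.resize(a[120:330,200:440],None,fx=2.8,fy=2.8))
m=r.camera_model("wrist");print(m["T"]);s=r.read_state();print(s["width"],s["grip_force"],px("wrist",s["ee_pos"]))
E
```

```text
[[ 9.99108685e-01 -4.05597084e-02 -1.16938448e-02  6.34800060e-01]
 [ 4.22088675e-02  9.56674139e-01  2.88085062e-01  2.20682442e-01]
 [-4.97447265e-04 -2.88321872e-01  9.57533420e-01  3.43281329e-01]
 [ 0.00000000e+00  0.00000000e+00  0.00000000e+00  1.00000000e+00]]
0.0007046010782604684 0.0 (np.float64(322.62257795080666), np.float64(225.4454094430593))
```

View pics/v2.png

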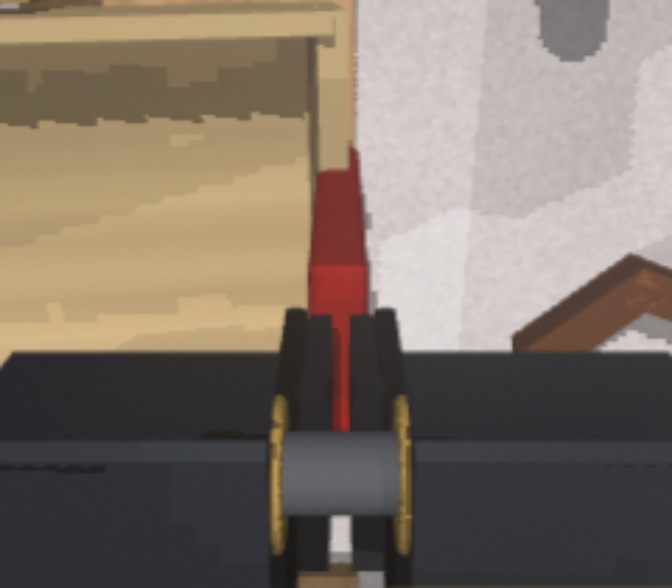

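```bash
python3 - <<'E'
from h import *
np.set_printoptions(precision=4,suppress=True)
m=r.camera_model("wrist");print(m["fx"],m["cx"],m["cy"])
P=lambda c,*p: print(p,np.round(px(c,p),1))
for z in (.1457,.165,.179,.19):
  P("wrist",.639,.1499,z)
P("wrist",.633,.160,.179);P("wrist",.645,.160,.179); P("wrist",.633,.120,.179)
P("wrist",.633,.160,.129)
for z in (.129,.146,.164,.179,.19): P("scene",.645,.140,z)
for z in (.129,.179): P("scene",.6587,-.120,z)
a=snap("wrist","w2")
s=r.read_state();print(s["time"],s["width"],s["ee_pos"])
b=cv2.imread("pics/w2.png");b1=cv2.imread("pics/s1.png")
cv2.imwrite("pics/v3.png",np.hstack([cv2.resize(b[170:300,240:400],(480,390)),cv2.resize(b1[185:263,290:354],(320,390),interpolation=cv2.INTER_NEAREST)]))
E
```

```text
328.21231143670155 321.19672300145487 194.6287132137875
(0.639, 0.1499, 0.1457) [323.2 211.7]
(0.639, 0.1499, 0.165) [323.4 222.9]
(0.639, 0.1499, 0.179) [323.6 232.5]
(0.639, 0.1499, 0.19) [323.7 241.1]
(0.633, 0.16, 0.179) [313.2 214.6]
(0.645, 0.16, 0.179) [335.7 215.5]
(0.633, 0.12, 0.179) [310.7 280.8]
(0.633, 0.16, 0.129) [314.9 189. ]
(0.645, 0.14, 0.129) [325.2 231.2]
(0.645, 0.14, 0.146) [325.3 227.1]
(0.645, 0.14, 0.164) [325.5 222.7]
(0.645, 0.14, 0.179) [325.6 219. ]
(0.645, 0.14, 0.19) [325.7 216.2]
(0.6587, -0.12, 0.129) [265.8 179.8]
(0.6587, -0.12, 0.179) [264.6 167.4]
4.7167 0.0005284287561218936 [0.639  0.1404 0.1455]
```

View pics/v3.png

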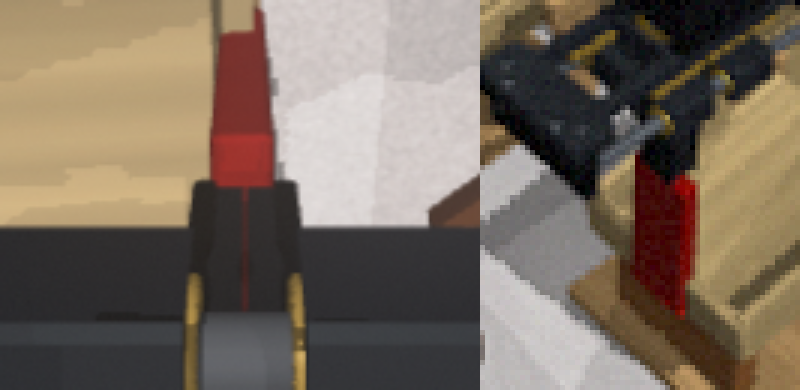

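The fingers are fully shut above the tab. Their visible tips are at z≈0.179, about 33 mm higher than the reported TCP (0.1455). I'll open and go down in small steps, watching the force.

Request:
arm_command(xyz=[[0, 0, 0.01], [0, 0, 0.01], [0, 0, 0.01], [0, 0, 0.01], [0, 0, 0.01], [0, 0, 0.01], [0, 0, -0.005], [0, 0, -0.015], [0, 0, -0.015]], rot=[[0, 0, 0], [0, 0, 0], [0, 0, 0], [0, 0, 0], [0, 0, 0], [0, 0, 0], [0, 0, 0], [0, 0, 0], [0, 0, 0]], grip=0.6)

```text
time: 5.47
ee_pos: [0.6377, 0.1397, 0.1278]
eef_rot: [0.692, 0.722, -0.002, -0.001]
ft_force: [-0.1, -0.6, -0.8]
width: 0.0494
grip_force: 0.0
```

```bash
python3 - <<'E'
from h import *
np.set_printoptions(precision=4,suppress=True)
s=r.read_state();print(s["time"],s["width"],s["ee_pos"],s["ft_force"],s["joint_positions"])
snap("wrist","w3"); snap("scene","s3")
b=cv2.imread("pics/w3.png");b1=cv2.imread("pics/s3.png")
for y in (.1309,.1404,.1499):
  for z in (.1305,.1645): print(y,z,np.round(px("wrist",(.639-.026,y,z)),0),np.round(px("wrist",(.639+.026,y,z)),0))
cv2.imwrite("pics/v3b.png",np.hstack([cv2.resize(b[150:300,200:440],(480,300)),cv2.resize(b1[185:263,290:354],(246,300),interpolation=cv2.INTER_NEAREST)]))
E
```

```text
5.4667 0.049370640176019304 [0.6377 0.1397 0.1278] [-0.0689 -0.5961 -0.7642] [ 0.2596  0.5458 -0.7731  1.4197  0.3816  1.3334 -0.488 ]
0.1309 0.1305 [283. 237.] [362. 241.]
0.1309 0.1645 [276. 263.] [369. 266.]
0.1404 0.1305 [283. 224.] [363. 227.]
0.1404 0.1645 [276. 247.] [371. 251.]
0.1499 0.1305 [283. 210.] [364. 213.]
0.1499 0.1645 [276. 231.] [372. 235.]
```

View pics/v3b.png

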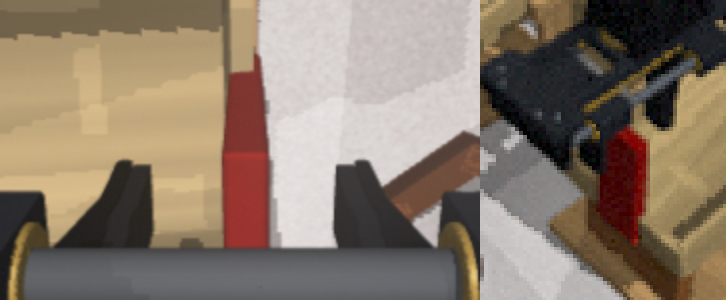

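The open tips appear at (275,231) and (367,231), straddling the tab at (322,230). That confirms the tips sit 34 mm short of the reported TCP. I'll go 15 mm lower and grip.

Request:
arm_command(xyz=[[0.001, 0, -0.008], [0.001, 0, -0.015], [0.001, 0, -0.015]], rot=[[0, 0, 0], [0, 0, 0], [0, 0, 0]])

```text
time: 5.82
ee_pos: [0.6394, 0.1401, 0.1138]
eef_rot: [0.692, 0.722, -0.001, -0.0]
ft_force: [-0.9, -0.6, -1.5]
width: 0.0522
grip_force: 0.0
```

Request:
arm_command(xyz=[[0, 0, 0], [0, 0, 0], [0, 0, 0], [0, 0, 0], [0, 0, 0], [0, 0, 0], [0, 0, 0], [0, 0, 0], [0, 0, 0]], rot=[[0, 0, 0], [0, 0, 0], [0, 0, 0], [0, 0, 0], [0, 0, 0], [0, 0, 0], [0, 0, 0], [0, 0, 0], [0, 0, 0]], grip=0.0, squeeze=35)

```text
time: 6.57
ee_pos: [0.6386, 0.1403, 0.1155]
eef_rot: [0.691, 0.722, -0.001, -0.001]
ft_force: [-7.7, -1.2, 3.9]
width: 0.0117
grip_force: 35.0
```

Gripped: width 11.7 mm, 35 N. Now I'll swing the tray up to 0.6 rad.

Request:
arm_command(xyz=[[-0.0012, -0.0001, 0.0074], [-0.0028, -0.0001, 0.0148], [-0.0048, -0.0002, 0.022], [-0.0071, -0.0003, 0.0292], [-0.0098, -0.0005, 0.0362], [-0.0129, -0.0006, 0.0431], [-0.0162, -0.0008, 0.0498], [-0.0199, -0.0009, 0.0564], [-0.024, -0.0011, 0.0627], [-0.0283, -0.0013, 0.0689], [-0.0329, -0.0015, 0.0748], [-0.0379, -0.0018, 0.0805], [-0.0379, -0.0018, 0.0805], [-0.0379, -0.0018, 0.0805]], rot=[[0.002, -0.05, 0], [0.005, -0.1, 0], [0.007, -0.15, 0], [0.01, -0.2, 0], [0.012, -0.25, 0], [0.014, -0.3, 0], [0.016, -0.35, 0], [0.019, -0.4, 0], [0.021, -0.45, 0], [0.023, -0.5, 0], [0.026, -0.55, 0], [0.028, -0.6, 0], [0.028, -0.6, 0], [0.028, -0.6, 0]])

```text
time: 7.73
ee_pos: [0.6006, 0.138, 0.1949]
eef_rot: [0.661, 0.69, 0.213, 0.204]
ft_force: [-3.5, -1.5, -5.5]
width: 0.0119
grip_force: 35.1
```

Request:
arm_command(xyz=[[0, 0, 0], [0, 0, 0], [0, 0, 0], [0, 0, 0], [0, 0, 0], [0, 0, 0], [0, 0, 0], [0, 0, 0], [0, 0, 0], [0, 0, 0], [0, 0, 0], [0, 0, 0], [0, 0, 0], [0, 0, 0], [0, 0, 0], [0, 0, 0], [0, 0, 0], [0, 0, 0]], rot=[[0, 0, 0], [0, 0, 0], [0, 0, 0], [0, 0, 0], [0, 0, 0], [0, 0, 0], [0, 0, 0], [0, 0, 0], [0, 0, 0], [0, 0, 0], [0, 0, 0], [0, 0, 0], [0, 0, 0], [0, 0, 0], [0, 0, 0], [0, 0, 0], [0, 0, 0], [0, 0, 0]], grip=1.0)

```text
time: 9.23
ee_pos: [0.6021, 0.1386, 0.196]
eef_rot: [0.661, 0.69, 0.214, 0.204]
ft_force: [0.5, -0.4, 0.1]
width: 0.0869
grip_force: 0.0
```

```bash
python3 - <<'E'
from h import *
np.set_printoptions(precision=4,suppress=True)
snap("wrist","w4"); snap("scene","s4"); snap("top","t4")
for c in ["wrist","scene"]:
    for d in r.spot_point("tab_a",c)[:3]: print(c,round(d["conf"],2),w(c,d["at"]))
E
```

```text
wrist 0.6 [0.6373 0.1388 0.1645]
scene 0.76 [ 0.655  -0.1186  0.16  ]
scene 0.56 [0.6389 0.1402 0.1653]
```

The left tab is back at z≈0.165, so the left tray dropped and is free. Next I'll test the right tray.

Request:
arm_command(xyz=[[0, 0, 0.03], [0.01, 0, 0.04], [0.02, -0.035, 0.04], [0.03, -0.07, 0.035], [0.04, -0.105, 0.025], [0.05, -0.14, 0.015], [0.052, -0.18, 0.005], [0.052, -0.22, -0.005], [0.052, -0.2585, -0.005], [0.052, -0.2585, -0.005], [0.052, -0.2585, -0.025], [0.052, -0.2585, -0.045], [0.052, -0.2585, -0.045]], rot=[[0, 0, 0], [-0.005, 0.1, 0], [-0.01, 0.2, 0], [-0.014, 0.3, 0], [-0.019, 0.4, 0], [-0.023, 0.5, 0], [-0.028, 0.6, 0], [-0.028, 0.6, 0], [-0.028, 0.6, 0], [-0.028, 0.6, 0], [-0.028, 0.6, 0], [-0.028, 0.6, 0], [-0.028, 0.6, 0]], grip=0.6)

```text
time: 10.57
ee_pos: [0.6522, -0.1201, 0.147]
eef_rot: [0.692, 0.722, -0.002, -0.002]
ft_force: [-0.6, 0.1, -0.5]
width: 0.0522
grip_force: 0.0
```

```bash
python3 - <<'E'
from h import *
np.set_printoptions(precision=4,suppress=True)
s=r.read_state();print(s["time"],s["width"],s["ee_pos"],s["eef_rot"])
b=snap("wrist","w5")
for d in r.spot_point("tab_a","wrist")[:3]: print(round(d["conf"],2),w("wrist",d["at"]))
hsv=cv2.cvtColor(b,cv2.COLOR_RGB2HSV); red=((hsv[...,0]<8)|(hsv[...,0]>172))&(hsv[...,1]>180)&(hsv[...,2]>150)
n,l,st,ce=cv2.connectedComponentsWithStats(red.astype(np.uint8)); print([(list(x[:5]),c) for x,c in zip(st[1:],ce[1:]) if x[4]>30])
t=s["ee_pos"]
print(px("wrist",(t[0]-.006,t[1]+.02,.179)),px("wrist",(t[0]+.006,t[1]+.02,.179)))
E
```

```text
10.5667 0.05218534679163203 [ 0.6522 -0.1201  0.147 ] [ 0.6919  0.722  -0.0015 -0.0022]
0.89 [ 0.6571 -0.1209  0.1645]
[([np.int32(313), np.int32(240), np.int32(16), np.int32(33), np.int32(305)], array([318.9607, 260.6852]))]
(np.float64(310.3942149493531), np.float64(210.78609370020928)) (np.float64(332.2503856356633), np.float64(211.6682131872876))
```

Request:
arm_command(xyz=[[0.002, 0, -0.012], [0.002, 0, -0.024], [0.002, 0, -0.033], [0.002, 0, -0.033]], rot=[[0, 0, 0], [0, 0, 0], [0, 0, 0], [0, 0, 0]])

```text
time: 11.0
ee_pos: [0.6549, -0.1198, 0.1153]
eef_rot: [0.692, 0.722, -0.001, -0.001]
ft_force: [-0.4, 0.3, -0.2]
width: 0.0522
grip_force: 0.0
```

Request:
arm_command(xyz=[[0, 0, 0], [0, 0, 0], [0, 0, 0], [0, 0, 0], [0, 0, 0], [0, 0, 0], [0, 0, 0], [0, 0, 0], [0, 0, 0]], rot=[[0, 0, 0], [0, 0, 0], [0, 0, 0], [0, 0, 0], [0, 0, 0], [0, 0, 0], [0, 0, 0], [0, 0, 0], [0, 0, 0]], grip=0.0, squeeze=45)

```text
time: 11.75
ee_pos: [0.6525, -0.1202, 0.1181]
eef_rot: [0.692, 0.722, -0.003, -0.002]
ft_force: [-20.2, -0.3, 11.9]
width: 0.0117
grip_force: 44.9
```

Request:
arm_command(xyz=[[-0.0012, -0.0001, 0.0074], [-0.0028, -0.0001, 0.0148], [-0.0048, -0.0002, 0.022], [-0.0071, -0.0003, 0.0292], [-0.0098, -0.0005, 0.0362], [-0.0129, -0.0006, 0.0431], [-0.0162, -0.0008, 0.0498], [-0.0199, -0.0009, 0.0564], [-0.024, -0.0011, 0.0627], [-0.0283, -0.0013, 0.0689], [-0.0329, -0.0015, 0.0748], [-0.0379, -0.0018, 0.0805], [-0.0379, -0.0018, 0.0805], [-0.0379, -0.0018, 0.0805]], rot=[[0.002, -0.05, 0], [0.005, -0.1, 0], [0.007, -0.15, 0], [0.01, -0.2, 0], [0.012, -0.25, 0], [0.014, -0.3, 0], [0.016, -0.35, 0], [0.019, -0.4, 0], [0.021, -0.45, 0], [0.023, -0.5, 0], [0.026, -0.55, 0], [0.028, -0.6, 0], [0.028, -0.6, 0], [0.028, -0.6, 0]])

```text
time: 12.92
ee_pos: [0.6148, -0.1224, 0.1959]
eef_rot: [0.662, 0.69, 0.212, 0.202]
ft_force: [-10.9, -3.0, -2.7]
width: 0.0118
grip_force: 45.2
```

Request:
arm_command(xyz=[[0, 0, 0], [0, 0, 0], [0, 0, 0], [0, 0, 0], [0, 0, 0], [0, 0, 0], [0, 0, 0], [0, 0, 0], [0, 0, 0], [0, 0, 0], [0, 0, 0], [0, 0, 0], [0, 0, 0], [0, 0, 0], [0, 0, 0], [0, 0, 0], [0, 0, 0], [0, 0, 0]], rot=[[0, 0, 0], [0, 0, 0], [0, 0, 0], [0, 0, 0], [0, 0, 0], [0, 0, 0], [0, 0, 0], [0, 0, 0], [0, 0, 0], [0, 0, 0], [0, 0, 0], [0, 0, 0], [0, 0, 0], [0, 0, 0], [0, 0, 0], [0, 0, 0], [0, 0, 0], [0, 0, 0]], grip=1.0)

```text
time: 14.42
ee_pos: [0.6182, -0.1217, 0.1985]
eef_rot: [0.661, 0.69, 0.214, 0.204]
ft_force: [-0.2, -0.3, -0.8]
width: 0.0867
grip_force: 0.0
```

```bash
python3 - <<'E'
from h import *
np.set_printoptions(precision=4,suppress=True)
snap("wrist","w6"); snap("scene","s6"); snap("top","t6")
for c in ["wrist","scene","top"]:
  for l in ["tab_a","box_floor","roller"]:
    for d in r.spot_point(l,c)[:3]: print(c,l,round(d["conf"],2),w(c,d["at"]))
E
```

```text
wrist tab_a 0.86 [ 0.5916 -0.1238  0.2322]
wrist box_floor 0.9 [ 0.4527 -0.0287  0.0221]
scene tab_a 0.88 [ 0.5891 -0.1224  0.2328]
scene tab_a 0.81 [0.6377 0.1403 0.1634]
scene box_floor 0.88 [ 0.453  -0.0305  0.0173]
scene roller 0.66 [ 0.5585 -0.3506  0.0342]
scene roller 0.56 [ 0.427  -0.3419  0.0214]
scene roller 0.33 [ 0.5909 -0.124   0.23  ]
top tab_a 0.79 [ 0.5893 -0.1205  0.2332]
top tab_a 0.78 [0.6413 0.1433 0.1653]
top box_floor 0.59 [0.5267 0.3412 0.0033]
top box_floor 0.58 [ 0.4516 -0.0306  0.0191]
top roller 0.65 [ 0.5615 -0.3525  0.0377]
top roller 0.65 [ 0.4341 -0.3443  0.0182]
top roller 0.61 [ 0.7035 -0.3115  0.0011]
```

The right tab stayed up at z≈0.232, so the right tray binds and the left one is free. Next I back off, straighten the tool, turn the fingers a quarter turn and shut them beside the box, then push it left.

Request:
arm_command(xyz=[[-0.022, -0.001, 0.033], [-0.045, -0.002, 0.066], [-0.075, -0.006, 0.07], [-0.105, -0.01, 0.07], [-0.135, -0.014, 0.06], [-0.165, -0.016, 0.05], [-0.19, -0.018, 0.02], [-0.194, -0.018, -0.01], [-0.194, -0.018, -0.04], [-0.194, -0.018, -0.04], [-0.194, -0.018, -0.04]], rot=[[0, 0, 0], [0, 0, 0], [-0.005, 0.1, 0], [-0.01, 0.2, 0], [-0.014, 0.3, 0], [-0.019, 0.4, 0], [-0.023, 0.5, 0], [-0.028, 0.6, 0], [-0.028, 0.6, 0], [-0.028, 0.6, 0], [-0.028, 0.6, 0]])

```text
time: 15.93
ee_pos: [0.4236, -0.1391, 0.1581]
eef_rot: [0.692, 0.722, 0.0, -0.001]
ft_force: [0.1, 0.4, 0.4]
width: 0.0872
grip_force: 0.0
```

Request:
arm_command(xyz=[[0, 0, 0], [0, 0, 0], [0, 0, 0], [0, 0, 0], [0, 0, 0], [0, 0, 0], [0, 0, 0], [0, 0, 0], [0, 0, 0], [0, 0, 0], [0, 0, 0], [0, 0, 0], [0, 0, 0], [0, 0, 0], [0, 0, 0], [0, 0, 0]], rot=[[0, 0, -0.1], [0, 0, -0.2], [0, 0, -0.3], [0, 0, -0.4], [0, 0, -0.5], [0, 0, -0.6], [0, 0, -0.7], [0, 0, -0.8], [0, 0, -0.9], [0, 0, -1.0], [0, 0, -1.1], [0, 0, -1.2], [0, 0, -1.3], [0, 0, -1.4], [0, 0, -1.5], [0, 0, -1.57]], grip=0.0, squeeze=20)

```text
time: 17.27
ee_pos: [0.4251, -0.1404, 0.1613]
eef_rot: [1.0, 0.019, 0.002, 0.002]
ft_force: [-0.0, 0.1, -0.6]
width: 0.0005
grip_force: 0.0
```

```bash
python3 - <<'E'
from h import *
np.set_printoptions(precision=4,suppress=True)
s=r.read_state();print(s["time"],s["width"],s["ee_pos"],s["eef_rot"],s["joint_positions"])
E
```

```text
17.2667 0.0005259522363158744 [ 0.4251 -0.1404  0.1613] [0.9998 0.0188 0.0017 0.0016] [ 1.1204 -0.0091 -0.8829  1.9034 -0.0052  1.2399 -1.2939]
```

Request:
arm_command(xyz=[[0, 0, -0.035], [0, 0, -0.07], [0, 0, -0.1], [0, 0, -0.125], [0, 0, -0.138], [0, 0, -0.138]], rot=[[0, 0, 0], [0, 0, 0], [0, 0, 0], [0, 0, 0], [0, 0, 0], [0, 0, 0]])

```text
time: 17.77
ee_pos: [0.4235, -0.1404, 0.0203]
eef_rot: [1.0, 0.021, -0.001, 0.0]
ft_force: [0.2, 0.4, 0.3]
width: 0.0003
grip_force: 0.0
```

Request:
arm_command(xyz=[[0, 0.01, 0], [-0.001, 0.02, 0], [-0.001, 0.03, 0], [-0.002, 0.04, 0], [-0.002, 0.05, 0], [-0.003, 0.06, 0], [-0.003, 0.07, 0], [-0.004, 0.08, 0], [-0.004, 0.09, 0], [-0.005, 0.1, 0], [-0.005, 0.11, 0], [-0.006, 0.12, 0], [-0.006, 0.13, 0], [-0.007, 0.14, 0], [-0.007, 0.15, 0], [-0.008, 0.16, 0], [-0.008, 0.168, 0], [-0.008, 0.17, 0], [-0.008, 0.17, 0], [-0.008, 0.17, 0]], rot=[[0, 0, 0], [0, 0, 0], [0, 0, 0], [0, 0, 0], [0, 0, 0], [0, 0, 0], [0, 0, 0], [0, 0, 0], [0, 0, 0], [0, 0, 0], [0, 0, 0], [0, 0, 0], [0, 0, 0], [0, 0, 0], [0, 0, 0], [0, 0, 0], [0, 0, 0], [0, 0, 0], [0, 0, 0], [0, 0, 0]])

```text
time: 19.43
ee_pos: [0.4163, 0.0305, 0.0205]
eef_rot: [1.0, 0.022, 0.0, -0.0]
ft_force: [-0.1, -0.2, 0.5]
width: 0.0002
grip_force: 0.0
```

```bash
python3 - <<'E'
from h import *
np.set_printoptions(precision=4,suppress=True)
snap("scene","s7"); snap("top","t7")
s=r.read_state();print(s["time"],s["ee_pos"],s["ft_force"])
for c in ["scene","top"]:
  for l in ["box_floor","stand_a","tab_a"]:
    for d in r.spot_point(l,c)[:3]: print(c,l,round(d["conf"],2),w(c,d["at"]))
x=cv2.imread("pics/t7.png")[160:320,190:410]; y=cv2.imread("pics/s7.png")[150:290,260:440]
cv2.imwrite("pics/v7.png",np.vstack([cv2.resize(x,(550,300),interpolation=cv2.INTER_CUBIC) if 0 else cv2.resize(x,(412,300)),cv2.resize(y,(412,298))]))
E
```

```text
19.5333 [0.4163 0.03   0.0205] [ 0.0812 -0.0467 -0.0731]
scene box_floor 0.86 [0.4436 0.1119 0.016 ]
scene stand_a 0.93 [ 0.4591 -0.1328 -0.002 ]
scene stand_a 0.65 [ 0.4457  0.125  -0.0028]
scene tab_a 0.57 [ 0.5874 -0.1239  0.2313]
top tab_a 0.65 [0.6433 0.1438 0.1679]
top tab_a 0.59 [ 0.5885 -0.1238  0.2345]
```

View pics/v7.png

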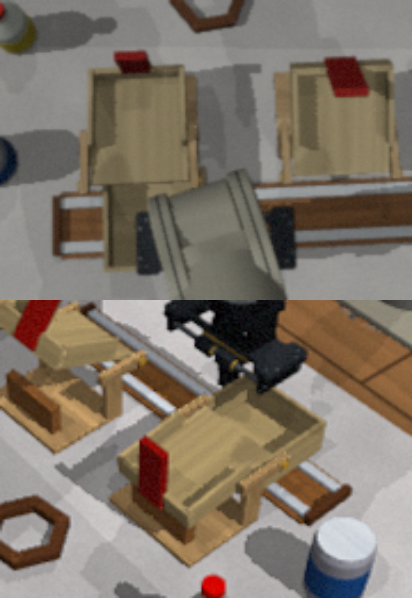

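The box is under the left tray but about 18 mm short: in the top crop its left edge is at x=105 and the lip's middle at about 140. I'll push further, then raise the arm and measure.

Request:
arm_command(xyz=[[0, 0.006, 0], [-0.001, 0.012, 0], [-0.001, 0.018, 0], [-0.001, 0.018, 0], [-0.001, 0.018, 0], [-0.001, 0, 0], [0, 0, 0.04], [0, 0, 0.08], [0, -0.04, 0.12], [0, -0.08, 0.14], [0, -0.12, 0.14], [0, -0.16, 0.14], [0, -0.2, 0.14]], rot=[[0, 0, 0], [0, 0, 0], [0, 0, 0], [0, 0, 0], [0, 0, 0], [0, 0, 0], [0, 0, 0], [0, 0, 0], [0, 0, 0], [0, 0, 0], [0, 0, 0], [0, 0, 0], [0, 0, 0]])

```text
time: 20.92
ee_pos: [0.4163, -0.1616, 0.1615]
eef_rot: [1.0, 0.022, 0.001, 0.001]
ft_force: [1.1, 0.1, 0.1]
width: 0.0003
grip_force: 0.0
```

```bash
python3 - <<'E'
from h import *
np.set_printoptions(precision=4,suppress=True)
s=r.read_state();print(s["time"],s["ee_pos"])
for k in range(3):
 snap("top","t8"); snap("scene","s8"); snap("wrist","w8")
 for c in ["scene","top","wrist"]:
  for l in ["box_floor","stand_a"]:
    for d in r.spot_point(l,c)[:3]:
      p=w(c,d["at"])
      if p[1]>0.05 and p[1]<.2: print(c,l,round(d["conf"],2),p)
x=cv2.imread("pics/t8.png")[165:305,205:315]
cv2.imwrite("pics/v8.png",cv2.resize(x,(471,600),interpolation=cv2.INTER_CUBIC))
yaw=.047;R=np.array([[np.cos(yaw),-np.sin(yaw)],[np.sin(yaw),np.cos(yaw)]])
def rp(x,y,z): return np.r_[np.array([.4525,-.003])+R@[x,y],z]
for n,q in {"rimL":(-.065,.1325+.0675,.074),"rimR":(-.065,.1325-.0675,.074),"tabL":(.194,.1325+.02,.179),"tabR":(.194,.1325-.02,.179)}.items():
  u,v=px("top",rp(*q)); print(n,(u-205)*471/110,(v-165)*600/140)
E
```

```text
20.9167 [ 0.4163 -0.1616  0.1615]
scene box_floor 0.83 [0.4433 0.1307 0.0191]
scene stand_a 0.57 [ 0.4416  0.1252 -0.0036]
scene stand_a 0.57 [0.6369 0.1442 0.1639]
top box_floor 0.78 [0.4445 0.1305 0.0227]
wrist box_floor 0.69 [0.4402 0.1413 0.0219]
scene box_floor 0.85 [0.4437 0.1322 0.0174]
scene stand_a 0.94 [ 0.4454  0.1243 -0.0018]
top box_floor 0.91 [0.4448 0.1338 0.0232]
wrist box_floor 0.83 [0.4419 0.1296 0.0227]
scene box_floor 0.97 [0.4451 0.1313 0.0172]
scene stand_a 0.9 [ 0.4474  0.1285 -0.0013]
top box_floor 0.77 [0.4429 0.1347 0.0235]
wrist box_floor 0.74 [0.4442 0.1293 0.0208]
rimL 137.3120789755206 598.8343938086033
rimR 379.0076435952398 588.4150731497162
tabL 192.77896436728543 101.78650353942353
tabR 267.74514018515885 99.01819692143037
```

View pics/v8.png

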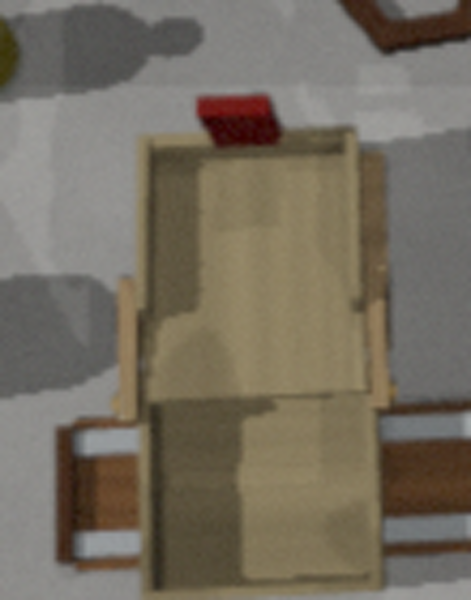

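The box (rim from 142 to 385 in the crop) and the tray (tab from 199 to 270) agree with the model to within about 1 mm, so the box is centred. Next, the roller.

Request:
arm_command(xyz=[[0.04, -0.04, 0], [0.08, -0.08, 0], [0.11, -0.12, 0], [0.14, -0.16, 0], [0.145, -0.19, -0.01], [0.145, -0.19, -0.02], [0.145, -0.19, -0.02], [0.145, -0.19, -0.02], [0.145, -0.19, -0.02]], rot=[[0, 0, 0], [0, 0, -0.1], [0, 0, -0.2], [0, 0, -0.26], [0, 0, -0.26], [0, 0, -0.26], [0, 0, -0.26], [0, 0, -0.26], [0, 0, -0.26]], grip=1.0)

```text
time: 23.02
ee_pos: [0.5614, -0.3483, 0.1401]
eef_rot: [0.994, -0.108, -0.0, -0.001]
ft_force: [-0.1, 1.0, 0.0]
width: 0.0522
grip_force: 0.0
```

```bash
python3 - <<'E'
from h import *
np.set_printoptions(precision=4,suppress=True)
s=r.read_state();print(s["time"],s["width"],s["ee_pos"],s["eef_rot"])
b=snap("wrist","w9")
for l in ["roller","cradle"]:
  for d in r.spot_point(l,"wrist")[:3]: print(l,round(d["conf"],2),w("wrist",d["at"]),px("wrist",w("wrist",d["at"])))
print("tip",px("wrist",s["ee_pos"]+np.r_[0,0,.034]))
x=cv2.imread("pics/w9.png"); cv2.imwrite("pics/v9.png",x)
E
```

```text
23.0167 0.052236210638773886 [ 0.5614 -0.3483  0.1401] [ 0.9942 -0.1076 -0.0001 -0.0006]
roller 0.58 [ 0.5561 -0.3499  0.0357] (np.float64(325.1598840547102), np.float64(186.4938036834212))
cradle 0.69 [ 0.5567 -0.3517  0.0377] (np.float64(326.65468276951), np.float64(186.02193050262363))
tip (np.float64(322.95143189061866), np.float64(244.36793483250324))
```

View pics/v9.png

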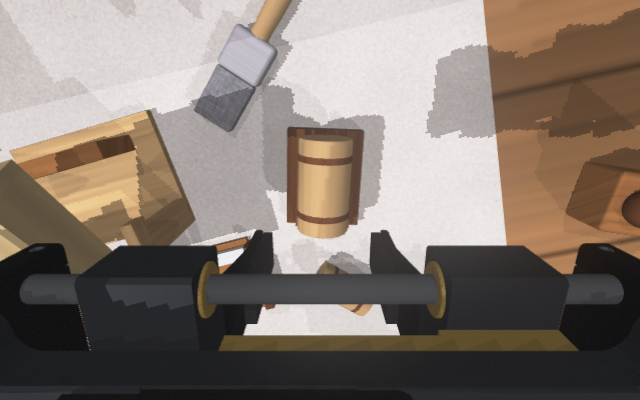

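The wrist view shows the roller centred at column 325, upright in the image and so aligned with the fingers; the tip axis is at 323. That was my 11th picture, one over the limit of 10, so from here I work from numbers only. I'll descend slowly, watching the force.

Request:
arm_command(xyz=[[-0.002, -0.002, -0.035], [-0.002, -0.002, -0.07], [-0.002, -0.002, -0.1], [-0.002, -0.002, -0.12], [-0.002, -0.002, -0.13], [-0.002, -0.002, -0.13], [-0.002, -0.002, -0.13]], rot=[[0, 0, 0], [0, 0, 0], [0, 0, 0], [0, 0, 0], [0, 0, 0], [0, 0, 0], [0, 0, 0]], grip=1.0)

```text
time: 23.75
ee_pos: [0.5598, -0.3512, 0.0118]
eef_rot: [0.994, -0.108, 0.001, 0.0]
ft_force: [0.1, 0.2, 1.0]
width: 0.0869
grip_force: 0.0
```

Request:
arm_command(xyz=[[0, 0, -0.004], [0, 0, -0.008], [0, 0, -0.011], [0, 0, -0.011], [0, 0, -0.011]], rot=[[0, 0, 0], [0, 0, 0], [0, 0, 0], [0, 0, 0], [0, 0, 0]])

```text
time: 24.17
ee_pos: [0.5592, -0.3513, -0.0005]
eef_rot: [0.994, -0.108, -0.0, 0.0]
ft_force: [0.7, -0.2, 0.5]
width: 0.0873
grip_force: 0.0
```

Request:
arm_command(xyz=[[0, 0, -0.002], [0, 0, -0.002], [0, 0, -0.002], [0, 0, -0.002], [0, 0, -0.002], [0, 0, -0.002], [0, 0, -0.002], [0, 0, -0.002], [0, 0, -0.002], [0, 0, -0.002]], rot=[[0, 0, 0], [0, 0, 0], [0, 0, 0], [0, 0, 0], [0, 0, 0], [0, 0, 0], [0, 0, 0], [0, 0, 0], [0, 0, 0], [0, 0, 0]], grip=0.0, squeeze=15)

```text
time: 25.0
ee_pos: [0.5593, -0.3512, -0.0026]
eef_rot: [0.994, -0.108, 0.0, 0.0]
ft_force: [0.3, 0.2, 0.2]
width: 0.0495
grip_force: 14.9
```

Roller held: 49.5 mm, 15 N. I'll lift it, carry it over, and turn the tool to lie across the left tray.

Request:
arm_command(xyz=[[0, 0, 0.01], [0, 0, 0.03], [0, 0, 0.06], [0, 0, 0.1], [0, 0, 0.14], [0, 0, 0.18], [-0.003, 0.02, 0.22], [-0.005, 0.05, 0.25], [-0.007, 0.085, 0.263], [-0.01, 0.12, 0.263], [-0.012, 0.16, 0.263], [-0.013, 0.2, 0.263], [-0.013, 0.24, 0.263], [-0.013, 0.28, 0.263], [-0.013, 0.32, 0.263], [-0.013, 0.36, 0.263], [-0.013, 0.4, 0.263], [-0.013, 0.44, 0.263], [-0.013, 0.47, 0.263], [-0.013, 0.485, 0.263]], rot=[[0, 0, 0], [0, 0, 0], [0, 0, 0], [0, 0, 0.1], [0, 0, 0.2], [0, 0, 0.3], [0, 0, 0.42], [0, 0, 0.54], [0, 0, 0.66], [0, 0, 0.78], [0, 0, 0.9], [0, 0, 1.02], [0, 0, 1.14], [0, 0, 1.26], [0, 0, 1.38], [0, 0, 1.5], [0, 0, 1.6], [0, 0, 1.7], [0, 0, 1.8], [0, 0, 1.834]])

```text
time: 26.67
ee_pos: [0.5448, 0.1387, 0.2614]
eef_rot: [0.686, 0.727, 0.001, -0.0]
ft_force: [-0.3, 0.0, -1.1]
width: 0.0498
grip_force: 14.9
```

Request:
arm_command(xyz=[[0, 0, 0], [0, 0, 0]], rot=[[0, 0, 0], [0, 0, 0]])

```text
time: 26.83
ee_pos: [0.5459, 0.1345, 0.2608]
eef_rot: [0.69, 0.724, -0.0, 0.0]
ft_force: [-0.5, -1.6, -1.9]
width: 0.0497
grip_force: 14.9
```

```bash
python3 - <<'E'
from h import *
np.set_printoptions(precision=4,suppress=True)
s=r.read_state();print(s["time"],s["width"],s["ee_pos"],s["eef_rot"],s["joint_positions"])
snap("top","t10"); snap("wrist","w10")
for l in ["tab_a","stand_a"]:
  for c in ["top","wrist"]:
    for d in r.spot_point(l,c)[:2]: print(c,l,round(d["conf"],2),w(c,d["at"]))
E
```

```text
26.8333 0.049706419393218605 [0.5459 0.1345 0.2608] [ 0.6898  0.724  -0.      0.0002] [ 0.6164  0.3821 -1.208   1.4663  0.3566  1.5359 -0.5306]
top tab_a 0.66 [ 0.559  -0.3463  0.0001]
top tab_a 0.58 [ 0.5871 -0.1219  0.2326]
wrist tab_a 0.66 [0.638  0.1376 0.1622]
wrist stand_a 0.74 [ 0.4595 -0.131  -0.0005]
```

Request:
arm_command(xyz=[[0, 0, 0], [0, 0, 0], [0, 0, -0.03], [0, 0, -0.06], [0, 0, -0.09], [0, 0, -0.115], [0, 0, -0.135], [0, 0, -0.15], [0, 0, -0.16], [0, 0, -0.168], [0, 0, -0.172], [0, 0, -0.172]], rot=[[0.005, -0.1, 0], [0.009, -0.2, 0], [0.009, -0.2, 0], [0.009, -0.2, 0], [0.009, -0.2, 0], [0.009, -0.2, 0], [0.009, -0.2, 0], [0.009, -0.2, 0], [0.009, -0.2, 0], [0.009, -0.2, 0], [0.009, -0.2, 0], [0.009, -0.2, 0]])

```text
time: 28.13
ee_pos: [0.5462, 0.1336, 0.0882]
eef_rot: [0.687, 0.72, 0.072, 0.069]
ft_force: [0.2, -0.0, -0.6]
width: 0.0496
grip_force: 14.9
```

Request:
arm_command(xyz=[[0, 0, -0.003], [0, 0, -0.006], [0, 0, -0.009], [0, 0, -0.009]], rot=[[0, 0, 0], [0, 0, 0], [0, 0, 0], [0, 0, 0]])

```text
time: 28.47
ee_pos: [0.5461, 0.1336, 0.0791]
eef_rot: [0.687, 0.72, 0.072, 0.069]
ft_force: [-0.0, 0.2, -0.8]
width: 0.0494
grip_force: 14.9
```

Request:
arm_command(xyz=[[0, 0, -0.0015], [0, 0, -0.003], [0, 0, -0.003]], rot=[[0, 0, 0], [0, 0, 0], [0, 0, 0]])

```text
time: 28.72
ee_pos: [0.5462, 0.1337, 0.0762]
eef_rot: [0.687, 0.72, 0.072, 0.069]
ft_force: [0.6, 0.5, -1.2]
width: 0.0498
grip_force: 14.9
```

Request:
arm_command(xyz=[[0, 0, 0], [0, 0, 0], [0, 0, 0], [0, 0, 0], [0, 0, 0], [0, 0, 0]], rot=[[0, 0, 0], [0, 0, 0], [0, 0, 0], [0, 0, 0], [0, 0, 0], [0, 0, 0]], grip=0.75)

```text
time: 29.22
ee_pos: [0.5463, 0.1338, 0.0765]
eef_rot: [0.687, 0.72, 0.072, 0.069]
ft_force: [0.1, -0.3, -0.1]
width: 0.065
grip_force: 0.0
```

Request:
arm_command(xyz=[[-0.002, 0, 0.01], [-0.004, 0, 0.02], [-0.008, 0, 0.04], [-0.012, 0, 0.06], [-0.018, 0, 0.09], [-0.024, 0, 0.12], [-0.024, 0, 0.12], [-0.024, 0, 0.12], [-0.024, 0, 0.12]], rot=[[0, 0, 0], [0, 0, 0], [0, 0, 0], [0, 0, 0], [0, 0, 0], [0, 0, 0], [0, 0, 0], [0, 0, 0], [0, 0, 0]])

```text
time: 29.97
ee_pos: [0.5222, 0.1333, 0.1964]
eef_rot: [0.687, 0.72, 0.072, 0.07]
ft_force: [0.3, -0.4, -0.1]
width: 0.0649
grip_force: 0.0
```

```bash
python3 - <<'E'
from h import *
np.set_printoptions(precision=4,suppress=True)
s=r.read_state();print(s["time"],s["width"],s["ee_pos"])
for k in range(2):
 for c in ["scene","top","wrist"]:
  snap(c,"x%d%s"%(k,c))
  for l in ["roller","tab_a"]:
    for d in r.spot_point(l,c)[:3]: print(c,l,round(d["conf"],2),w(c,d["at"]))
E
```

```text
29.9667 0.06491834177490116 [0.5222 0.1333 0.1964]
scene roller 0.63 [ 0.4324 -0.3405  0.0221]
scene roller 0.62 [0.6098 0.133  0.1041]
scene roller 0.49 [0.4441 0.1335 0.0164]
scene tab_a 0.94 [ 0.5912 -0.1221  0.2315]
scene tab_a 0.79 [0.6398 0.1409 0.1662]
top roller 0.75 [0.6066 0.1307 0.1062]
top roller 0.75 [0.526  0.3425 0.0022]
top roller 0.7 [ 0.4329 -0.3434  0.0192]
top tab_a 0.68 [0.6424 0.1423 0.1653]
top tab_a 0.62 [ 0.5857 -0.1209  0.2353]
wrist roller 0.82 [0.6021 0.1331 0.1027]
wrist tab_a 0.94 [0.6378 0.1362 0.1654]
scene roller 0.87 [0.6059 0.1353 0.1019]
scene roller 0.64 [ 0.4332 -0.3443  0.0196]
scene tab_a 0.71 [0.639  0.142  0.1645]
scene tab_a 0.69 [ 0.5922 -0.1227  0.2317]
top roller 0.76 [ 0.4343 -0.3442  0.0183]
top roller 0.65 [0.6084 0.131  0.1065]
top tab_a 0.74 [0.6405 0.1407 0.167 ]
top tab_a 0.6 [ 0.5883 -0.1222  0.2348]
wrist roller 0.97 [0.6023 0.1319 0.1023]
wrist tab_a 0.83 [0.6364 0.1392 0.1639]
```

The roller is at the back of the left tray, at (0.606, 0.132). Now I'll grip the left tab.

Request:
arm_command(xyz=[[0.03, 0.002, 0.01], [0.065, 0.004, 0.01], [0.1, 0.006, 0.01], [0.117, 0.006, 0.004], [0.117, 0.006, -0.02], [0.117, 0.006, -0.045], [0.117, 0.006, -0.07], [0.117, 0.006, -0.082], [0.117, 0.006, -0.082], [0.117, 0.006, -0.082]], rot=[[-0.003, 0.07, 0], [-0.006, 0.14, 0], [-0.009, 0.2, 0], [-0.009, 0.2, 0], [-0.009, 0.2, 0], [-0.009, 0.2, 0], [-0.009, 0.2, 0], [-0.009, 0.2, 0], [-0.009, 0.2, 0], [-0.009, 0.2, 0]], grip=0.6)

```text
time: 31.7
ee_pos: [0.6392, 0.1396, 0.115]
eef_rot: [0.69, 0.723, 0.0, 0.0]
ft_force: [-0.4, -0.6, 0.6]
width: 0.0524
grip_force: 0.0
```

Request:
arm_command(xyz=[[0, 0, 0], [0, 0, 0], [0, 0, 0], [0, 0, 0], [0, 0, 0], [0, 0, 0], [0, 0, 0], [0, 0, 0], [0, 0, 0]], rot=[[0, 0, 0], [0, 0, 0], [0, 0, 0], [0, 0, 0], [0, 0, 0], [0, 0, 0], [0, 0, 0], [0, 0, 0], [0, 0, 0]], grip=0.0, squeeze=35)

```text
time: 32.45
ee_pos: [0.6387, 0.1397, 0.1145]
eef_rot: [0.69, 0.724, -0.0, -0.0]
ft_force: [-5.1, -0.7, 4.2]
width: 0.0119
grip_force: 35.0
```

Request:
arm_command(xyz=[[-0.0012, -0.0001, 0.0074], [-0.0028, -0.0001, 0.0148], [-0.0048, -0.0002, 0.022], [-0.0071, -0.0003, 0.0292], [-0.0084, -0.0004, 0.0327], [-0.0098, -0.0005, 0.0362], [-0.0098, -0.0005, 0.0362], [-0.0098, -0.0005, 0.0362], [-0.0098, -0.0005, 0.0362], [-0.0098, -0.0005, 0.0362], [-0.0098, -0.0005, 0.0362], [-0.0098, -0.0005, 0.0362], [-0.0098, -0.0005, 0.0362], [-0.0129, -0.0006, 0.0431], [-0.0162, -0.0008, 0.0498], [-0.0199, -0.0009, 0.0564], [-0.024, -0.0011, 0.0627], [-0.0283, -0.0013, 0.0689], [-0.0329, -0.0015, 0.0748], [-0.0329, -0.0015, 0.0748]], rot=[[0.002, -0.05, 0], [0.005, -0.1, 0], [0.007, -0.15, 0], [0.01, -0.2, 0], [0.011, -0.225, 0], [0.012, -0.25, 0], [0.012, -0.25, 0], [0.012, -0.25, 0], [0.012, -0.25, 0], [0.012, -0.25, 0], [0.012, -0.25, 0], [0.012, -0.25, 0], [0.012, -0.25, 0], [0.014, -0.3, 0], [0.016, -0.35, 0], [0.019, -0.4, 0], [0.021, -0.45, 0], [0.023, -0.5, 0], [0.026, -0.55, 0], [0.026, -0.55, 0]])

```text
time: 34.12
ee_pos: [0.6057, 0.1376, 0.189]
eef_rot: [0.664, 0.696, 0.196, 0.189]
ft_force: [-6.3, 6.5, -10.0]
width: 0.0114
grip_force: 35.0
```

```bash
python3 - <<'E'
from h import *
np.set_printoptions(precision=4,suppress=True)
s=r.read_state();print(s["time"],s["width"],s["ee_pos"],s["ft_force"])
for c in ["scene","top","wrist"]:
  snap(c,"y%s"%c)
  for l in ["roller"]:
    for d in r.spot_point(l,c)[:3]: print(c,l,round(d["conf"],2),w(c,d["at"]))
E
```

```text
34.1167 0.011398778713765852 [0.6057 0.1376 0.189 ] [ -6.2643   6.4974 -10.015 ]
scene roller 0.92 [0.4124 0.1215 0.0413]
scene roller 0.61 [ 0.4315 -0.3435  0.0205]
top roller 0.89 [ 0.436  -0.3444  0.0188]
top roller 0.69 [0.4094 0.1175 0.044 ]
top roller 0.55 [0.4443 0.1308 0.0192]
```

The roller lies in the box at (0.411, 0.119, 0.043). I'll lower the tray back down and let go.

Request:
arm_command(xyz=[[0.0046, 0.0002, -0.0059], [0.0089, 0.0004, -0.0121], [0.013, 0.0006, -0.0184], [0.0167, 0.0007, -0.025], [0.02, 0.0009, -0.0317], [0.0231, 0.001, -0.0386], [0.0258, 0.0012, -0.0456], [0.0281, 0.0013, -0.0528], [0.0301, 0.0014, -0.06], [0.0317, 0.0014, -0.0674], [0.0327, 0.0015, -0.073], [0.0327, 0.0015, -0.073]], rot=[[-0.002, 0.05, 0], [-0.005, 0.1, 0], [-0.007, 0.15, 0], [-0.009, 0.2, 0], [-0.012, 0.25, 0], [-0.014, 0.3, 0], [-0.017, 0.35, 0], [-0.019, 0.4, 0], [-0.021, 0.45, 0], [-0.024, 0.5, 0], [-0.026, 0.54, 0], [-0.026, 0.54, 0]])

```text
time: 35.42
ee_pos: [0.6388, 0.1413, 0.1136]
eef_rot: [0.69, 0.723, 0.002, -0.0]
ft_force: [-8.8, -1.5, -0.0]
width: 0.0117
grip_force: 35.0
```

Request:
arm_command(xyz=[[0, 0, 0], [0, 0, 0], [0, 0, 0], [0, 0, 0], [0, 0, 0], [0, 0, 0], [0, 0, 0.03], [0, 0, 0.06], [0, 0, 0.1], [0, 0, 0.14], [-0.03, 0, 0.17], [-0.06, 0, 0.17], [-0.06, 0, 0.17], [-0.06, 0, 0.17]], rot=[[0, 0, 0], [0, 0, 0], [0, 0, 0], [0, 0, 0], [0, 0, 0], [0, 0, 0], [0, 0, 0], [0, 0, 0], [0, 0, 0], [0, 0, 0], [0, 0, 0], [0, 0, 0], [0, 0, 0], [0, 0, 0]], grip=0.7)

```text
time: 36.58
ee_pos: [0.5784, 0.1397, 0.2874]
eef_rot: [0.69, 0.724, 0.004, 0.005]
ft_force: [1.0, 0.3, -0.7]
width: 0.0608
grip_force: 0.0
```

```bash
python3 - <<'E'
from h import *
np.set_printoptions(precision=4,suppress=True)
s=r.read_state();print(s["time"],s["width"],s["ee_pos"],s["ft_force"])
for k in range(2):
 for c in ["scene","top","wrist"]:
  snap(c,"z%d%s"%(k,c))
  for l in ["roller","tab_a","box_floor"]:
    for d in r.spot_point(l,c)[:3]:
      p=w(c,d["at"])
      if abs(p[1]-.13)<.05: print(c,l,round(d["conf"],2),p)
E
```

```text
36.5833 0.06079458196949966 [0.5784 0.1397 0.2874] [ 0.9863  0.3011 -0.6813]
scene roller 0.85 [0.4098 0.1209 0.043 ]
scene tab_a 0.8 [0.6404 0.141  0.1677]
scene box_floor 0.89 [0.443  0.1286 0.0154]
top roller 0.5 [0.4107 0.1199 0.0452]
wrist tab_a 0.93 [0.6389 0.1391 0.1615]
wrist box_floor 0.75 [0.445  0.1311 0.0203]
scene roller 0.61 [0.4141 0.119  0.0483]
scene roller 0.59 [0.4419 0.1238 0.0011]
scene tab_a 0.9 [0.6372 0.1398 0.1642]
scene box_floor 0.62 [0.4438 0.1307 0.0154]
top roller 0.77 [0.4125 0.1201 0.0458]
wrist roller 0.56 [0.4071 0.119  0.0441]
wrist tab_a 0.62 [0.6378 0.1411 0.1647]
wrist box_floor 0.93 [0.4442 0.1305 0.0203]
```

The tray is down, the roller lies in the box, the box is still centred, and the robot is clear of everything. I'll hand it in.

```bash
python3 -c "
from bench import r
print(r.close_job())"
```

```text
the job is handed in; nothing more can be done
None
```

The job is done and handed in at about 37 s: the left tray was the free one and is back down, the roller lies in the box centred under it, and the binding right tray was left standing up; I viewed 11 pictures, one over the limit of 10.

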